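# Throw the guarded power switch

### The arm

A 6-joint arm with a two-finger parallel gripper is mounted at the origin on a cart in front of the work surface, level with it; the furniture and walls round the work are solid. World frame = base frame: x ahead of the robot, y to its left, z up, the work surface at z = 0. Lengths are in m, angles in rad, forces in N, time in s.
With the tool pointing down it reaches from about 0.35 to 0.775 m from the base axis. Payload 5.5 kg.
Tool frame: the origin (TCP) lies at the very end of the fingers, on their centre line; the grasp point (between the pads) lies 19 mm behind it; z points along the fingers, y is the line along which they close (so a half turn about z gives the same grasp; the last joint's range is limited). The gripper opens to 85 mm and grips with 20 to 120 N. Pads are 22 mm wide; open, the fingers measure 114 mm over their backs; the gripper's body (76 mm by 85 mm) begins 54 mm behind the grasp point. The pads swing forward as they close: fully open they stand 13 mm farther back than shut.
Start: joints at [-1.436, 0.313, 0.046, 1.304, 0, 1.431], TCP at [0.156, -0.553, 0.231] pointing down, gripper open.
Joint ranges: [-2.76, 2.76], [-0.86, 1.69], [-1.03, 1.26], [-2.2, 2.34], [-1.47, 1.5], [-3.14, 3.14]. Speed limits (rad/s): [2.57, 2.57, 3.14, 3.14, 3.14, 3.14].

### API

Orientations are given as a unit quaternion [w, x, y, z].
In Python, from workcell import env, cams, ticket, spotter gives the robot as it stands.
- The arm moves only by the tool jog_arm, never from a script. Its argument "increments" is a list that holds one entry, the list of rows, each a list of 7 numbers: the shift along the tool's x, y, z in units of 0.25 m (1.0 is 0.25 m), then the turn, a rotation vector about the tool's x, y, z in units of 180 degrees (1.0 is 180 degrees), then the closure in counts, from 0 (fully open) to 255 (shut). A call has 1 to 20 rows; each row shifts and turns the commanded pose from where the row before left it, along the tool's axes as they then stand; what a row does not reach is not made up. A row lasts 1/10 s, in which the tool goes at most 50 mm and 8.59 degrees, less where a joint would pass 70% of its speed; a pose out of reach is approached as far as the arm can. A call with a number of a shift or a turn outside -1 to 1 is refused whole. A call with a gripper value outside its range is refused whole. The fingers move at their own pace and stop on an object; "force" is the grip in N (left out, the last holds). Time passes only in rows, so rows that do not move let the fingers close. It gives the time, the measured TCP pose, the force, the opening and the grip force at its end, in the units of the state.
- env.get_state(): the state, without advancing time (a new reading comes with each control period).
- cams.read_camera(name): name is "side" or "top"; returns a dict with "pixels" (480x640x3 uint8, red, green, blue), "fx", "fy", "cx", "cy" (pixels), "k1" (the pictures are not rectified: a ray, as slopes to the right and down, at radius r is drawn at 1 + k1 r^2 times it, then the intrinsics apply), "xyz" and "attitude" of the camera in the world. Camera axes: x right, y down, z forward; pixel columns grow to the right and rows downward; lengths in m; the calibration is good to about 2 mm. A picture is of the moment at which its call begins. There is no depth.
- ticket.hand_in(): hands the job in; it is judged then, once.
Trained networks look in the newest picture that a camera, given by its name, has taken for a name from the list of things; names that differ only in an ending like _2 or _b are one class to them, and where a whole thing is asked for, a point or a joint stands for the part that bears it (a point fixed in the world has none). Each returns a list of dicts, best first, with "conf" (0 to 1); they miss things now and then, are a little off and sometimes report something else, mostly with a low value. They report only what shows in the picture. A call takes as long as a camera call.
- spotter.find_in(target, camera): "uv" ([column, row] in pixels, amid what is visible of it).
- spotter.cut_out(target, camera): "region" (480x640 bool, what is visible of it) and "uv" ([column, row] in pixels, amid what is visible of it).
- spotter.landmark_of(target, camera): "uv" ([column, row] in pixels: a listed point, or the origin of a listed thing).
The state is a dict: "clock": time; "joint_pos": joint angles; "qvel": joint speeds; "tau": joint torques, N m; "tcp_pos": TCP position; "orientation": TCP orientation; "wrist_force": force on the tool from outside, world axes, zero at the start; "ft_torque": the same for the moment, N m; "finger_gap": finger opening in m; "grip_force": force on a finger pad.
Only numpy, scipy, OpenCV 4.12 (cv2) and the standard library are available. Lean on these libraries where they do the work, as an engineer would, in place of code of your own. Each camera call takes 0.05 s, during which the arm holds its last target. There are 200 camera calls.

### The job

Switch on the box with the red guard: lift the red guard with a finger and, while the finger keeps it up, push the toggle beneath it all the way back, then draw the finger out so that the guard drops shut again. Use a light touch and grip nothing; leave the box with the yellow guard and the loose things around alone.

Things in the scene. Friction and masses are not known exactly. Their poses are not given: they have to be found in the camera images.
- red_box: Bench switch box with the red guard, fixed to the worktop: grey body, black top, 120 mm (x) by 94 mm (y), deck 50 mm above the worktop. This is the one to switch on. Origin: centre of its underside; x points to its back, y to its left, z up. A toggle stands on the deck under the red hinged guard; an 8.5 mm high green pilot lamp sits on the deck behind the hinge
- red_hinge (a point): Middle of the red guard's hinge axis, on the box at x = +20 mm, y = 0, 26 mm over the deck; axes as the box. It runs along y, with short pins only at the guard's sides, between two steel brackets at y = +-41.5 mm, which rise 29 mm over the deck
- red_lip (a point): Middle of the steel roller (8 mm in diameter, 66 mm long in y) that forms the front lip of the red guard; it turns freely, so a finger slides easily under it. When shut, its axis is 53.5 mm ahead of the hinge and 12.5 mm higher (88.5 mm above the worktop). The guard's plate (72 mm wide, 3 mm thick) joins it behind, underside 35.5 mm over the deck. Open in front, free down to the deck
- red_guard (a joint): Hinge of the red guard, rad: 0 shut, grows as the lip swings up and back, stop at 1.2. It weighs about 60 g, turns freely and falls shut by its own weight when let go. Two side cheeks, 66 mm clear between them, reach from 34 mm ahead of the hinge to 4 mm behind it, and when shut down to 8 mm over the deck
- red_toggle_tip (a point): End of the steel toggle under the red guard, on its axis 30 mm from its pivot; the pivot is on the box at x = +8 mm, y = 0, deck level. A round bat 31 mm long, 5.6 mm thick, 8.4 mm over its upper third; it swings only in the box's x-z plane. A round nut and bushing 5 mm high, 17 mm across, surround its foot
- red_toggle (a joint): Toggle under the red guard, rad: 0 off (leans 0.38 rad to the front of the box, its end 11 mm ahead of the pivot), 0.76 fully on (leans 0.38 rad to the back). It stays where it is left; about 2 N near its end or 3 N at half height moves it. Pushed squarely on its very end it may bind
- yellow_box: Bench switch box with the yellow guard, fixed to the worktop: grey body, black top, 120 mm (x) by 94 mm (y), deck 50 mm above the worktop. This one is to be left alone. Origin: centre of its underside; x points to its back, y to its left, z up. A toggle stands on the deck under the yellow hinged guard; an 8.5 mm high green pilot lamp sits on the deck behind the hinge
- yellow_hinge (a point): Middle of the yellow guard's hinge axis, on the box at x = +20 mm, y = 0, 26 mm over the deck; axes as the box. It runs along y, with short pins only at the guard's sides, between two steel brackets at y = +-41.5 mm, which rise 29 mm over the deck
- yellow_lip (a point): Middle of the steel roller (8 mm in diameter, 66 mm long in y) that forms the front lip of the yellow guard; it turns freely, so a finger slides easily under it. When shut, its axis is 53.5 mm ahead of the hinge and 12.5 mm higher (88.5 mm above the worktop). The guard's plate (72 mm wide, 3 mm thick) joins it behind, underside 35.5 mm over the deck. Open in front, free down to the deck
- yellow_guard (a joint): Hinge of the yellow guard, rad: 0 shut, grows as the lip swings up and back, stop at 1.2. It weighs about 60 g, turns freely and falls shut by its own weight when let go. Two side cheeks, 66 mm clear between them, reach from 34 mm ahead of the hinge to 4 mm behind it, and when shut down to 8 mm over the deck
- yellow_toggle_tip (a point): End of the steel toggle under the yellow guard, on its axis 30 mm from its pivot; the pivot is on the box at x = +8 mm, y = 0, deck level. A round bat 31 mm long, 5.6 mm thick, 8.4 mm over its upper third; it swings only in the box's x-z plane. A round nut and bushing 5 mm high, 17 mm across, surround its foot
- yellow_toggle (a joint): Toggle under the yellow guard, rad: 0 off (leans 0.38 rad to the front of the box, its end 11 mm ahead of the pivot), 0.76 fully on (leans 0.38 rad to the back). It stays where it is left; about 2 N near its end or 3 N at half height moves it. Pushed squarely on its very end it may bind
- vial: Bystander, loose: small white vial with green cap, 34 mm in diameter, 62 mm tall, upright. Origin: centre of its underside
- stapler: Bystander, loose: small red and black stapler, 30 x 105 x 34 mm, lying on its base. Origin: centre of its underside
- tube: Bystander, loose: capped blood tube with purple cap lying on the worktop, about 42 x 90 x 15 mm overall. Origin: centre of its underside

How it is judged:
By the outcome, as a careful person would: the job done as asked, in the order asked, and still so for the second after the job is handed in, with the robot touching nothing.
It also fails if it takes over 40 s, if anything falls off the work surface, if the arm or the gripper's body presses on something with over 40 N, if the wrist force passes 120 N, or if a joint passes its speed limit or range.

## Working session

There is one attempt and no reset: what is moved stays moved. The work goes in short steps, Python scripts to look and compute and a tool call to move; the robot and the scene stay as the last step left them, time stands still between calls to the robot, and variables do not carry over. Pictures are saved under pics/ and viewed, at most 10 in all, crops included, and the job is handed in when it is done.

Besides the shell and the picture viewer there is one more tool, called after "Emit:" as name(argument=value, ...), one argument or row to a line, values as JSON. jog_arm: Moves the arm, as the interface text tells. Shifts and turns lie within -1 to 1; 1 stands for 0.25 m of shift or 180 degrees of turn. Its arguments: {"type":"object","properties":{"increments":{"type":"array"},"force":{"type":"number"}},"required":["increments"]}

```bash
mkdir -p pics; cat > h.py <<'E'
import numpy as np, cv2
from scipy.spatial.transform import Rotation as R
from workcell import env,cams,ticket,spotter
def rot(a):
    a=np.array(a,float)
    if a.shape==(3,3): return a
    return R.from_quat(a,scalar_first=True).as_matrix()
def ray(c,uv):
    d=np.array([(uv[0]-c['cx'])/c['fx'],(uv[1]-c['cy'])/c['fy']]);s=d.copy()
    for _ in range(20): s=d/(1+c['k1']*(s@s))
    v=rot(c['attitude'])@np.array([*s,1]); return np.array(c['xyz']),v/np.linalg.norm(v)
def proj(c,p):
    q=rot(c['attitude']).T@(np.array(p)-c['xyz']); s=q[:2]/q[2]; s=s*(1+c['k1']*(s@s))
    return np.array([s[0]*c['fx']+c['cx'],s[1]*c['fy']+c['cy']])
def save(c,n): cv2.imwrite('pics/'+n,cv2.cvtColor(c['pixels'],cv2.COLOR_RGB2BGR))
def onz(c,uv,z):
    o,d=ray(c,uv); return o+d*(z-o[2])/d[2]
E
python3 - <<'E'
from h import *
s=env.get_state();print(s)
for n in('top','side'):
    c=cams.read_camera(n);save(c,n+'0.png');print(n,{k:v for k,v in c.items() if k!='pixels'})
    for t,z in(('red_box',0),('red_hinge',.076),('red_lip',.0885),('red_toggle_tip',.078),('yellow_box',0),('yellow_hinge',.076),('yellow_lip',.0885),('vial',0),('stapler',0),('tube',0)):
        for r in spotter.landmark_of(t,n)[:2]: print(n,t,np.round(r['uv'],1),round(r['conf'],2),onz(c,r['uv'],z).round(4))
E
```

```text
{'clock': 0.0, 'joint_pos': array([-1.43560209e+00,  3.14019930e-01,  4.49722045e-02,  1.30357793e+00,
        5.97142226e-06,  1.43119702e+00]), 'qvel': array([ 0.00087104, -0.00047303, -0.00116079, -0.00079653, -0.0006158 ,
       -0.00094452]), 'tau': array([-1.17494288e-03, -4.80626822e+01,  2.98532903e+01,  1.93363521e-02,
       -4.68939311e-05,  9.84918728e-06]), 'tcp_pos': array([ 0.15594942, -0.55292389,  0.23039498]), 'orientation': array([-9.14656755e-04,  9.90575490e-01,  1.36964823e-01,  5.00028283e-06]), 'wrist_force': array([-0.50693023, -0.28965709, -0.63096527]), 'ft_torque': array([-0.00924712, -0.01798507,  0.04887296]), 'grip_force': 0.0, 'finger_gap': 0.08532763565907896}
top {'fx': 501.8082211857072, 'fy': 501.8082211857072, 'cx': 313.4986430979395, 'cy': 241.1049760175172, 'k1': -0.11619690334230033, 'xyz': array([ 0.45245659, -0.13622868,  1.17044165]), 'attitude': array([-0.02673217,  0.70810389, -0.70454324,  0.03864072])}
top red_box [432.6 269.6] 0.93 [ 0.4953 -0.4367  0.    ]
top red_hinge [450.8 266.1] 0.63 [ 0.5003 -0.4583  0.076 ]
top red_lip [433.4 28
[... 863 characters left out ...]
: array([ 0.1000494 , -0.13932152,  0.8235352 , -0.54071194])}
side red_box [389.6 232.4] 0.81 [ 0.4884 -0.4394  0.    ]
side red_box [382.3 226.9] 0.31 [ 0.5136 -0.4689  0.    ]
side red_hinge [389.2 199.6] 0.56 [ 0.4983 -0.4655  0.076 ]
side red_lip [403.  201.8] 0.56 [ 0.4568 -0.4251  0.0885]
side red_lip [391.2 232.5] 0.38 [ 0.4441 -0.233   0.0885]
side yellow_box [368.9 260.2] 0.83 [ 0.4982 -0.2708  0.    ]
side yellow_hinge [367.7 228.2] 0.78 [ 0.5028 -0.2701  0.076 ]
side yellow_lip [386.  227.2] 0.8 [ 0.4605 -0.2577  0.0885]
side vial [383.3 308.1] 0.97 [ 0.4224 -0.0814  0.    ]
side tube [334.4 383.1] 0.95 [0.4428 0.1532 0.    ]
side tube [384.  227.5] 0.45 [ 0.5086 -0.4663  0.    ]
```

```bash
python3 - <<'E'
import cv2
a=cv2.imread('pics/top0.png')[200:340,330:500];cv2.imwrite('pics/tc.png',cv2.resize(a,None,fx=4.2,fy=4.2,interpolation=3))
a=cv2.imread('pics/side0.png');cv2.imwrite('pics/sc.png',cv2.resize(a[160:300,320:470],None,fx=4.2,fy=4.2,interpolation=3))
E
```

```text
(no output)
```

View pics/tc.png

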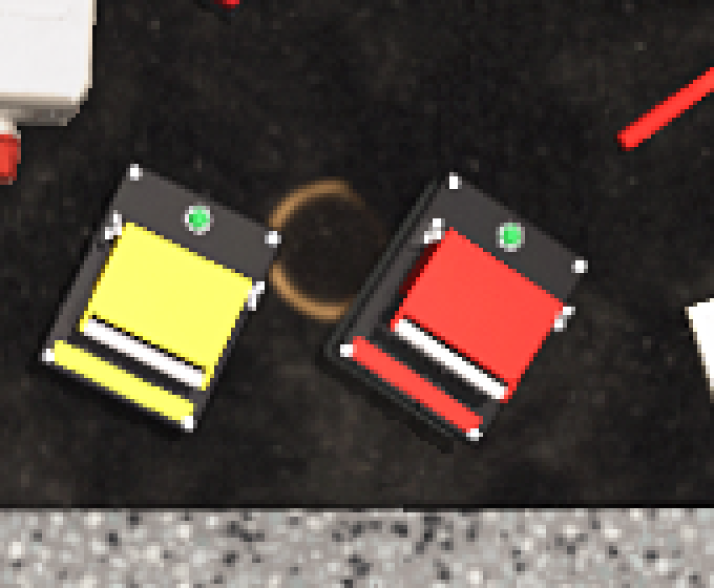

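View pics/sc.png

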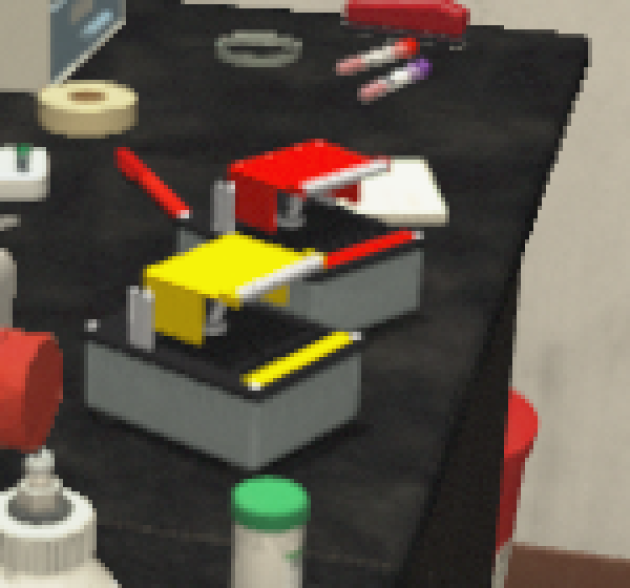

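View pics/top0.png

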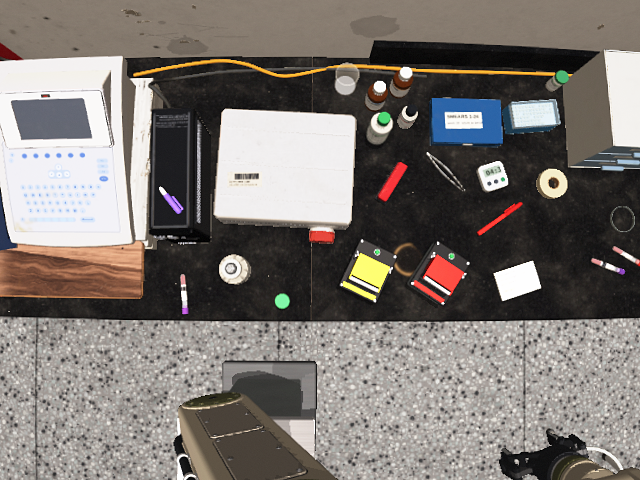

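The top crop shows the red deck's four screws at crop (454,181), (580,266), (347,350) and (474,434). The roller runs from (400,327) to (503,392), and the lamp is at (511,235). The front faces the robot at a yaw of about -32°. The side crop shows the guard shut, the roller from (305,188) to (387,163) and the front-right screw at (420,235). I'll fit the box pose to these points.

```bash
cat > fit.py <<'E'
from h import *
from scipy.optimize import least_squares
T=cams.read_camera('top');S=cams.read_camera('side')
t=lambda p:(330+(p[0]+.5)/4.2-.5,200+(p[1]+.5)/4.2-.5)
s=lambda p:(320+(p[0]+.5)/4.2-.5,160+(p[1]+.5)/4.2-.5)
def box(p,q):
    c,n=np.cos(p[2]),np.sin(p[2]);return [p[0]+c*q[0]-n*q[1],p[1]+n*q[0]+c*q[1],q[2]]
def pts(p):
    a,b,l=p[3:6]
    return [(T,t(k),q) for k,q in [((454,181),(a,b,.05)),((580,266),(a,-b,.05)),((347,350),(-a,b,.05)),((474,434),(-a,-b,.05)),((400,325),(-.0335,.033,.0905)),((505,392),(-.0335,-.033,.0905)),((511,235),(l,0,.0585))]]+[(S,s((420,235)),(-a,-b,.05)),(S,s((305,188)),(-.0335,.033,.0885)),(S,s((387,163)),(-.0335,-.033,.0885))]
f=lambda p:np.concatenate([proj(c,box(p,q))-uv for c,uv,q in pts(p)])
r=least_squares(f,[.495,-.437,-.56,.055,.042,.045],loss='soft_l1',x_scale=.01)
print(r.x.round(4),np.degrees(r.x[2]));print(f(r.x).reshape(-1,2).round(1))
E
cat fit.py >/dev/null; python3 fit.py
```

```text
[ 0.4865 -0.4414 -0.5767  0.0543  0.0412  0.045 ] -33.04039465891302
[[-0.1 -0. ]
 [ 0.  -0.4]
 [ 0.1 -0. ]
 [ 0.3 -0. ]
 [-0.3 -0.2]
 [-0.1  0.4]
 [ 0.4  0.2]
 [-0.1  0.1]
 [-0.   0.6]
 [ 0.   0.6]]
```

```bash
cat > plan.py <<'E'
from h import *
import sys
P=np.array([.4865,-.4414]);psi=np.radians(-33.04)
B=np.array([[np.cos(psi),-np.sin(psi),0],[np.sin(psi),np.cos(psi),0],[0,0,1]])
def W(q): return np.array([*P,.05])+B@(np.array(q)/1000)   # box mm over deck
def Rt(al):
    a=np.radians(al);z=np.cos(a)*B[:,0]-np.sin(a)*B[:,2];x=np.sin(a)*B[:,0]+np.cos(a)*B[:,2]
    return np.c_[x,np.cross(z,x),z]
def show(al,*qs):
    s=env.get_state();Rc=rot(s['orientation']);p=s['tcp_pos']
    print('t',s['clock'],'box mm',(B.T@(p-W((0,0,0)))*1000).round(1),'gap',s['finger_gap'],'F',(B.T@s['wrist_force']).round(1),'q',s['joint_pos'].round(2))
    rv=R.from_matrix(Rc.T@Rt(al)).as_rotvec();print('turn units',(rv/np.pi).round(4))
    for q in qs:
        q=np.array(q,float);print(q,'shift now-axes',(Rc.T@(W(q)-p)/.25).round(4),'after-turn axes',(Rt(al).T@(W(q)-p)/.25).round(4));p=W(q)
E
python3 -c "
from plan import *
show(50,(-120,0,120))"
```

```text
t 1.2 box mm [-215.9 -274.1  181.3] gap 0.08554325234986311 F [-0.4  0.6 -0.4] q [-1.44  0.31  0.05  1.3   0.    1.43]
turn units [-0.0945  0.2084  0.2597]
[-120.    0.  120.] shift now-axes [ 1.0777 -0.4339  0.2452] after-turn axes [ 0.1363 -1.0965  0.4345]
```

Emit:
jog_arm(
  increments=[
    [[0.108,-0.043,0,0,0,0,255],[0.108,-0.043,0,0,0,0,255],[0.108,-0.043,0,0,0,0,255],[0.108,-0.043,0,0,0,0,255],[0.108,-0.043,0,0,0,0,255],[0.108,-0.043,0,0,0,0,255],[0.108,-0.043,0,0,0,0,255],[0.108,-0.043,0,0,0,0,255],[0.108,-0.043,0,0,0,0,255],[0.108,-0.043,0,0,0,0,255],[0,0,0,-0.0118,0.026,0.0325,255],[0,0,0,-0.0118,0.026,0.0325,255],[0,0,0,-0.0118,0.026,0.0325,255],[0,0,0,-0.0118,0.026,0.0325,255],[0,0,0,-0.0118,0.026,0.0325,255],[0,0,0,-0.0118,0.026,0.0325,255],[0,0,0,-0.0118,0.026,0.0325,255],[0,0,0,-0.0118,0.026,0.0325,255],[0,0,0,0,0,0,255],[0,0,0,0,0,0,255]],
  ],
  force=20,
)

```text
clock: 3.2
tcp_pos: [0.3865, -0.3764, 0.2315]
orientation: [0.097, 0.902, -0.267, 0.327]
wrist_force: [0.2, -0.3, 0.5]
finger_gap: -0.0005
grip_force: 0.0
```

```bash
python3 -c "
from plan import *
show(50,(-70,0,30),(-55,0,14))"
```

```text
t 3.2 box mm [-119.2   -0.   181.5] gap -0.0004889535741923173 F [ 0.3 -0.1  0.5] q [-1.11 -0.23 -0.77  0.41  0.33  2.72]
turn units [0.0001 0.0008 0.0006]
[-70.   0.  30.] shift now-axes [-0.2373 -0.0007  0.5915] after-turn axes [-2.388e-01 -2.000e-04  5.909e-01]
[-55.   0.  14.] shift now-axes [ 0.005  -0.      0.0876] after-turn axes [0.0048 0.     0.0876]
```

Emit:
jog_arm(
  increments=[
    [[-0.0295,0,0.074,0,0,0,255],[-0.0295,0,0.074,0,0,0,255],[-0.0295,0,0.074,0,0,0,255],[-0.0295,0,0.074,0,0,0,255],[-0.0295,0,0.074,0,0,0,255],[-0.0295,0,0.074,0,0,0,255],[-0.0295,0,0.074,0,0,0,255],[-0.0295,0,0.074,0,0,0,255],[0,0,0,0,0,0,255],[0,0,0,0,0,0,255]],
  ],
)

```text
clock: 4.2
tcp_pos: [0.4293, -0.4052, 0.0802]
orientation: [0.097, 0.901, -0.267, 0.327]
wrist_force: [0.8, 0.0, 0.6]
finger_gap: 0.0002
grip_force: 0.0
```

```bash
python3 -c "
from plan import *
show(50,(-55,0,14),(-25,0,14),(5,0,14))
c=cams.read_camera('side');save(c,'s2.png');d=cams.read_camera('top')
a=cv2.resize(c['pixels'][160:260,340:440],(400,400),interpolation=2);b=cv2.resize(d['pixels'][220:320,390:490],(400,400),interpolation=2)
cv2.imwrite('pics/m2.png',np.hstack([a,b])[:,:,::-1])"
```

```text
t 4.2 box mm [-67.7  -0.8  30.2] gap 0.00023610714102375894 F [0.7 0.4 0.6] q [-1.04  0.11 -0.93 -0.11  0.29  2.77]
turn units [0.     0.0006 0.0002]
[-55.   0.  14.] shift now-axes [-0.0026 -0.0033  0.0824] after-turn axes [-0.0028 -0.0033  0.0824]
[-25.   0.  14.] shift now-axes [0.0921 0.     0.077 ] after-turn axes [ 0.0919 -0.      0.0771]
[ 5.  0. 14.] shift now-axes [0.0921 0.     0.077 ] after-turn axes [0.0919 0.     0.0771]
```

View pics/m2.png

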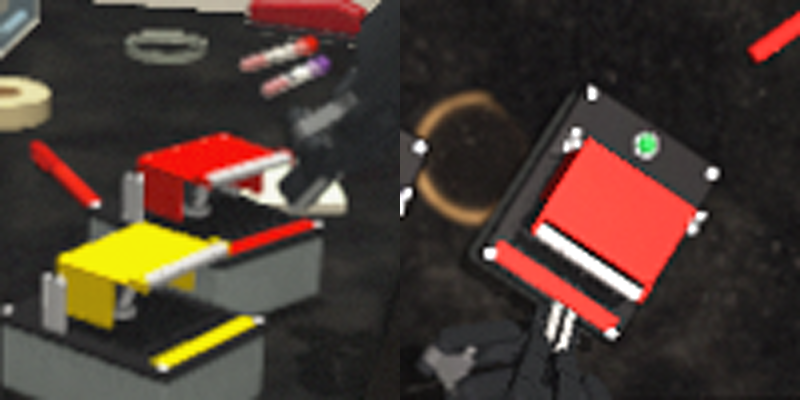

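The fingertips sit centred just in front of the box (right panel around (560,320)), with the guard still shut. Next I slide them in under the lip.

Emit:
jog_arm(
  increments=[
    [[-0.001,-0.001,0.027,0,0,0,255],[-0.001,-0.001,0.027,0,0,0,255],[-0.001,-0.001,0.027,0,0,0,255],[0,0,0,0,0,0,255],[0.015,0,0.013,0,0,0,255],[0.015,0,0.013,0,0,0,255],[0.015,0,0.013,0,0,0,255],[0.015,0,0.013,0,0,0,255],[0.015,0,0.013,0,0,0,255],[0.015,0,0.013,0,0,0,255],[0,0,0,0,0,0,255]],
  ],
)

```text
clock: 5.4
tcp_pos: [0.4648, -0.4268, 0.0637]
orientation: [0.097, 0.901, -0.267, 0.328]
wrist_force: [-0.0, -0.9, 0.2]
finger_gap: 0.0001
grip_force: 0.2
```

```bash
python3 -c "
from plan import *
show(50,(-15,0,14),(5,0,14))
c=cams.read_camera('side');d=cams.read_camera('top')
a=cv2.resize(c['pixels'][160:260,340:440],(400,400),interpolation=2);b=cv2.resize(d['pixels'][220:320,390:490],(400,400),interpolation=2)
cv2.imwrite('pics/m3.png',np.hstack([a,b])[:,:,::-1])"
```

```text
t 5.4 box mm [-26.2   0.4  13.7] gap 8.934596366359291e-05 F [ 0.4 -0.8  0.2] q [-1.    0.21 -0.87 -0.16  0.26  2.81]
turn units [ 0.0002  0.0002 -0.0001]
[-15.   0.  14.] shift now-axes [0.0351 0.0015 0.0276] after-turn axes [0.0351 0.0015 0.0277]
[ 5.  0. 14.] shift now-axes [ 0.0613 -0.0001  0.0514] after-turn axes [0.0613 0.     0.0514]
```

View pics/m3.png

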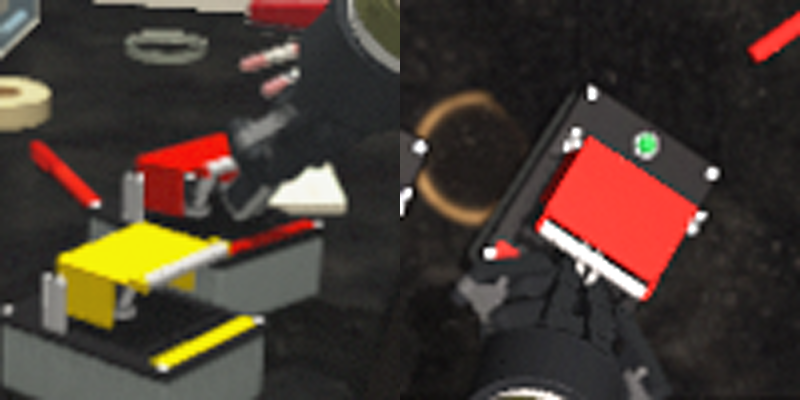

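The guard is just starting to rise on the fingertips, and the toggle hasn't been touched. I'll go on to just before the toggle and check the lift.

Emit:
jog_arm(
  increments=[
    [[0.012,0,0.009,0,0,0,255],[0.012,0,0.009,0,0,0,255],[0.009,0.001,0.008,0,0,0,255],[0,0,0,0,0,0,255]],
  ],
)

```text
clock: 5.9
tcp_pos: [0.4733, -0.4327, 0.0641]
orientation: [0.097, 0.901, -0.268, 0.328]
wrist_force: [-0.1, -0.0, 0.5]
finger_gap: 0.0001
grip_force: 0.0
```

```bash
python3 -c "
from plan import *
show(50,(5,0,14))
c=cams.read_camera('side');d=cams.read_camera('top')
a=cv2.resize(c['pixels'][160:240,350:430],(400,400),interpolation=2);b=cv2.resize(d['pixels'][220:320,390:490],(400,400),interpolation=2)
cv2.imwrite('pics/m4.png',np.hstack([a,b])[:,:,::-1])"
```

```text
t 5.9 box mm [-15.8   0.1  14.1] gap 0.00010329549887848515 F [-0.1 -0.1  0.5] q [-0.99  0.22 -0.85 -0.16  0.26  2.82]
turn units [ 0.0002  0.0002 -0.0001]
[ 5.  0. 14.] shift now-axes [0.0635 0.0002 0.0536] after-turn axes [0.0635 0.0003 0.0536]
```

View pics/m4.png

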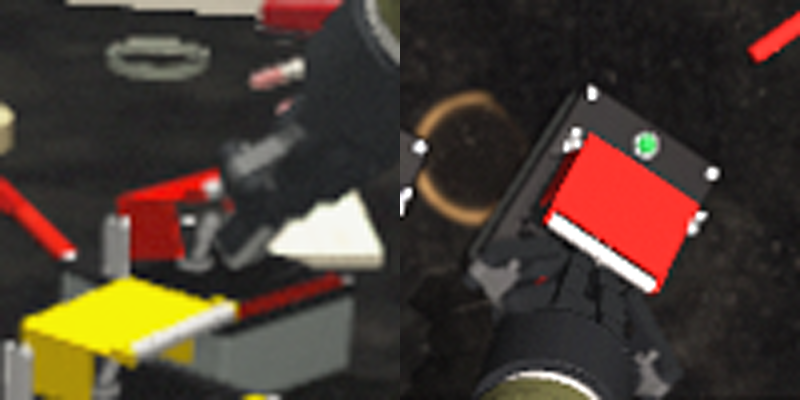

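The guard is clearly up, with the toggle just ahead of the fingertips (left panel around (205,235)). I'll push it back now.

Emit:
jog_arm(
  increments=[
    [[0.008,0,0.0065,0,0,0,255],[0.008,0,0.0065,0,0,0,255],[0.008,0,0.0065,0,0,0,255],[0.008,0,0.0065,0,0,0,255],[0.008,0,0.0065,0,0,0,255],[0.008,0,0.0065,0,0,0,255],[0.008,0,0.0065,0,0,0,255],[0,0,0,0,0,0,255]],
  ],
)

```text
clock: 6.8
tcp_pos: [0.4884, -0.4424, 0.0643]
orientation: [0.097, 0.901, -0.267, 0.328]
wrist_force: [-0.6, 0.7, 1.2]
finger_gap: -0.0001
grip_force: 0.4
```

```bash
python3 -c "
from plan import *
show(50,(5,0,14))
c=cams.read_camera('side');d=cams.read_camera('top')
a=cv2.resize(c['pixels'][160:240,350:430],(400,400),interpolation=2);b=cv2.resize(d['pixels'][220:320,390:490],(400,400),interpolation=2)
cv2.imwrite('pics/m5.png',np.hstack([a,b])[:,:,::-1])"
```

```text
t 6.8 box mm [ 2.2  0.2 14.3] gap -6.727092608743925e-05 F [-0.9  0.3  1.2] q [-0.97  0.25 -0.81 -0.15  0.25  2.83]
turn units [ 0.0002  0.0002 -0.0001]
[ 5.  0. 14.] shift now-axes [0.0079 0.0008 0.0081] after-turn axes [0.0079 0.0008 0.0081]
```

View pics/m5.png

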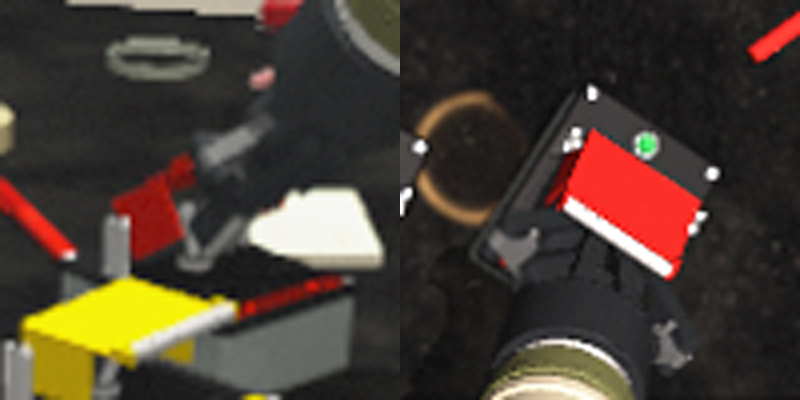

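The toggle now leans back and the guard is high. I'll press on gently until I feel the stop.

Emit:
jog_arm(
  increments=[
    [[0.006,0,0.005,0,0,0,255],[0.003,0,0.0025,0,0,0,255],[0,0,0,0,0,0,255]],
  ],
)

```text
clock: 7.2
tcp_pos: [0.4903, -0.4436, 0.0638]
orientation: [0.097, 0.901, -0.268, 0.327]
wrist_force: [-2.8, 1.1, 0.9]
finger_gap: -0.0001
grip_force: 1.0
```

```bash
python3 -c "
from plan import *
show(50,(5,0,14))"
```

```text
t 7.2 box mm [ 4.4  0.2 13.8] gap -0.00010942431935191342 F [-3.  -0.6  0.9] q [-0.97  0.25 -0.8  -0.15  0.25  2.83]
turn units [ 0.0002  0.0005 -0.0003]
[ 5.  0. 14.] shift now-axes [0.0024 0.0008 0.001 ] after-turn axes [0.0024 0.0008 0.001 ]
```

Emit:
jog_arm(
  increments=[
    [[0.005,0,0.004,0,0,0,255],[0,0,0,0,0,0,255],[0,0,0,0,0,0,255]],
  ],
)

```text
clock: 7.5
tcp_pos: [0.4909, -0.444, 0.0635]
orientation: [0.097, 0.901, -0.268, 0.327]
wrist_force: [-6.1, 3.8, 5.2]
finger_gap: 0.0001
grip_force: 4.0
```

```bash
python3 -c "
from plan import *
show(50,(5,0,14))"
```

```text
t 7.5 box mm [ 5.1  0.2 13.5] gap 9.531635437192131e-05 F [-7.2 -0.1  5.2] q [-0.97  0.26 -0.8  -0.14  0.25  2.84]
turn units [ 0.0003  0.0009 -0.0004]
[ 5.  0. 14.] shift now-axes [ 0.0009  0.001  -0.0018] after-turn axes [ 0.0009  0.001  -0.0018]
```

At the stop: the force rose to about 9 N with almost no further motion. Now I draw the finger straight out, then away.

Emit:
jog_arm(
  increments=[
    [[-0.014,0,-0.0115,0,0,0,255],[-0.02,0,-0.017,0,0,0,255],[-0.02,0,-0.017,0,0,0,255],[-0.02,0,-0.017,0,0,0,255],[-0.02,0,-0.017,0,0,0,255],[-0.02,0,-0.017,0,0,0,255],[-0.02,0,-0.017,0,0,0,255],[-0.02,0,-0.017,0,0,0,255],[-0.02,0,-0.017,0,0,0,255],[-0.02,0,-0.017,0,0,0,255],[-0.02,0,-0.017,0,0,0,255],[-0.02,0,-0.017,0,0,0,255],[-0.01,0,-0.01,0,0,0,255],[0,0,-0.08,0,0,0,255],[0,0,-0.12,0,0,0,255],[0,0,-0.12,0,0,0,255],[0,0,-0.08,0,0,0,255],[0,0,0,0,0,0,255]],
  ],
)

```text
clock: 9.3
tcp_pos: [0.3705, -0.3664, 0.1441]
orientation: [0.099, 0.9, -0.268, 0.329]
wrist_force: [0.4, -0.0, 0.0]
finger_gap: 0.0002
grip_force: 0.0
```

```bash
python3 -c "
from plan import *
show(50)
c=cams.read_camera('side');d=cams.read_camera('top')
a=cv2.resize(c['pixels'][160:240,350:430],(400,400),interpolation=2);b=cv2.resize(d['pixels'][220:320,390:490],(400,400),interpolation=2)
cv2.imwrite('pics/m6.png',np.hstack([a,b])[:,:,::-1])"
```

```text
t 9.3 box mm [-138.2   -0.4   94.1] gap 0.00016526119076969934 F [0.4 0.2 0. ] q [-1.14 -0.16 -0.96  0.14  0.35  2.69]
turn units [ 0.0009 -0.0008  0.    ]
```

View pics/m6.png

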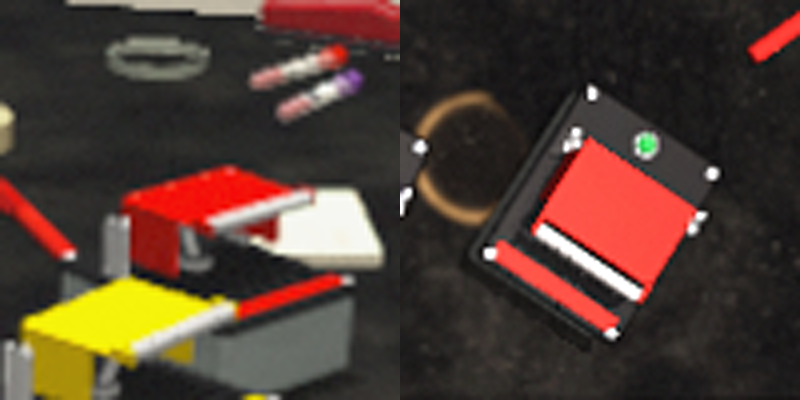

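The guard is shut again, the toggle leans back (left panel around (188,240)), and the robot is clear of everything.

```bash
python3 -c "
from h import *
print(ticket.hand_in())"
```

```text
the job is handed in; nothing more can be done
None
```

The red-guard box is switched on: the finger lifted the guard, pushed the toggle back until it met its stop, and drew out so the guard fell shut; nothing else was touched, and the job is handed in (no verdict was returned).

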